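Unpile the coffee counter and put the rack's shelf back on its posts

TASK

The counter was wiped and everything is still piled on the rack's loose wooden shelf. Take the pile apart from the top: first the tea light into the middle of the black slate dish, then the gold-lidded jar onto the middle of the round cork coaster and the red-capped jar onto the middle of the blue square tile (these two in either order), and last the empty shelf onto the rack foot, its four corner holes over the four brass posts so that it lies level and fully down on their shoulders. Keep both jars upright and leave the espresso cup where it stands.

Things in the scene. Friction and masses are not known exactly. Their poses are not given: they have to be found in the camera images.
- tea_light: white tea light in a thin metal cup, round, 38 mm across, 16 mm high, loose; origin at the centre of its underside, z up. At the start it stands on the lid of the gold-lidded jar.
- gold_lid_jar: round clear glass jar with a gold lid, 66 mm across at its widest, 93 mm high, loose, about 0.25 kg; origin at the centre of its underside, z up. At the start it stands on the wooden shelf and carries the tea light.
- red_cap_jar: slim round spice jar with a red cap, 41 mm across, 105 mm high, loose, 0.11 kg; origin at the centre of its underside, z up. At the start it stands on the wooden shelf, next to the gold-lidded jar.
- shelf_board: loose wooden board, 66 mm (its x, grip it across this) by 200 mm (y) by 18 mm thick, 0.25 kg; a 15 mm through hole near each corner, centred 20.5 mm (x) and 86 mm (y) from the middle. Origin: centre of underside. Starts flat on the worktop, the two jars on its long middle line 42 mm either side of centre (sides vary). Either way round fits the foot.
- slate_dish: black square slate dish, 98 by 98 mm, fixed; its floor is 6 mm above its underside, with a rim 4 mm wide round the edge, 10 mm above the underside (90 mm clear inside). Origin at the centre of its underside.
- cork_coaster: round cork coaster, 94 mm across, 6 mm thick, fixed; origin at the centre of its underside.
- blue_tile: square blue ceramic tile, 90 by 90 mm, 8 mm thick, fixed; origin at the centre of its underside.
- rack_foot: fixed dark wooden board 84 mm (x) by 220 mm (y), top 18 mm above worktop, with four upright brass posts in the pattern of the shelf holes (20.5 mm in x, 86 mm in y from the middle): 19 mm across up to a flat shoulder 65 mm above worktop, where the shelf rests; above it a 7 mm pin, tip 90 mm above worktop, its last 6 mm tapered. Origin: centre of underside, on the worktop.
- espresso_cup: cream espresso cup with a handle, 59 by 88 by 55 mm, a loose bystander to be left where it is; origin at the centre of its underside's bounding box (cup and handle together).
Things that resemble listed ones, but are neither listed nor needed, are in the scene too. Leave any purple look-alike of the gold_lid_jar alone.

How it is judged:
On the way, in this order (a step that is already met when the one before it is completed fails the run):
1. the tea light stands in the slate dish, let go, before anything else is finished (horizontal distance between tea_light and slate_dish below 0.015 m and z of tea_light in the frame of slate_dish between 0.002 and 0.01 m and angle between tea_light's own z axis and vertical below 0.1 rad and contact force between tea_light and the fingers below 0.1 N), for 0.2 s.
2. both jars stand on their own places (gold lid on cork, red cap on the blue tile), let go (horizontal distance between gold_lid_jar and cork_coaster below 0.015 m and z of gold_lid_jar in the frame of cork_coaster between 0.002 and 0.01 m and angle between each of gold_lid_jar, red_cap_jar's own z axis and vertical below 0.1 rad and contact force between each of gold_lid_jar, red_cap_jar and the fingers below 0.1 N and horizontal distance between red_cap_jar and blue_tile below 0.015 m and z of red_cap_jar in the frame of blue_tile between 0.004 and 0.012 m), for 0.2 s.
3. the empty shelf lies on the posts' shoulders, let go (horizontal distance between shelf_board and rack_foot below 0.008 m and z of shelf_board in the frame of rack_foot between 0.06 and 0.069 m and angle between shelf_board's own z axis and vertical below 0.05 rad and angle between the y axis of shelf_board and the y axis of rack_foot, either way round below 0.1 rad and contact force between shelf_board and the fingers below 0.1 N), for 0.2 s.
At the end, for the whole second after the job is handed in: Tea light in slate dish, gold-lid jar on cork, red-cap jar on blue tile, upright, within 15 mm of centre; shelf level (0.05 rad), underside 60-69 mm above worktop, within 8 mm and 0.1 rad of rack foot, either way round; all released, at rest (all of step 1 and all of step 2 and all of step 3 and linear speed of each of tea_light, gold_lid_jar, red_cap_jar, shelf_board below 0.02 m/s); the robot touches nothing.
It fails at once if a jar tips over (more than 0.6 rad) (angle between any of gold_lid_jar, red_cap_jar's own z axis and vertical above 0.6 rad).
It fails at once if the espresso cup is moved by more than 25 mm (distance of espresso_cup from where it was at the start of the episode above 0.025 m).
It also fails if it takes over 120 s, if anything falls off the work surface, if the arm or the gripper's body presses on something with over 40 N, if the wrist force passes 120 N, or if a joint passes its speed limit or range.

ROBOT

A 6-joint arm with a two-finger parallel gripper is mounted at the origin on a cart in front of the work surface, level with it; the furniture and walls round the work are solid. World frame = base frame: x ahead of the robot, y to its left, z up, the work surface at z = 0. Lengths are in m, angles in rad, forces in N, time in s.
With the tool pointing down it reaches from about 0.35 to 0.85 m from the base axis. Payload 8.1 kg.
Tool frame: the origin (TCP) lies midway between the tips of the shut fingers; the grasp point (between the pads) lies 19 mm behind it; z points along the fingers, y is the line along which they close (so a half turn about z gives the same grasp; the last joint's range is limited). The gripper opens to 85 mm and grips with 20 to 120 N. Pads are 22 mm wide; open, the fingers measure 114 mm over their backs; the gripper's body (76 mm by 85 mm) begins 54 mm behind the grasp point. The pads swing forward as they close: fully open they stand 13 mm farther back than shut.
Start: joints at [-1.409, 0.13, 1.488, -0, 1.523, -0.085], TCP at [0.147, -0.582, 0.231] pointing down, gripper open.
Joint ranges: [-2.96, 2.96], [-0.89, 2.26], [0.02, 2.5], [-1.34, 4.48], [0, 2.73], [-2.66, 2.66]. Speed limits (rad/s): [2.39, 2.39, 2.79, 3.14, 3.14, 3.14].

INTERFACE

Orientations are given as a rotation vector (axis times angle).
In Python, from plant import observe, snapshot, job_done gives the robot as it stands.
- The arm moves only by the tool move_arm, never from a script. Its argument "motion" is text: rows parted by semicolons, each of 7 numbers parted by spaces: the turn, a rotation vector about the tool's x, y, z each as a share of pi/2 rad, from -1 to 1, then the shift along the tool's x, y, z each as a share of 0.25 m, from -1 to 1, then the closure, from -1 (fully open) to 1 (shut). In form: rx ry rz x y z gripper; .... A call has 1 to 5 rows; each row is the pose to reach, as a shift and turn from the pose commanded when the call began, along the tool's axes at that moment; what a row does not reach only later rows make up. A row lasts 1/8 s, in which the tool goes at most 62.5 mm and 10.7 degrees, less where a joint would pass 70% of its speed; a pose out of reach is approached as far as the arm can. A call with a number of a shift or a turn outside -1 to 1 is refused whole. A call with a gripper value outside its range is refused whole. The fingers move at their own pace and stop on an object; "grip_force" is the grip in N (left out, the last holds). Time passes only in rows, so rows that repeat a pose let the fingers close. It gives the time, the measured TCP pose, the force, the opening and the grip force at its end, in the units of the state.
- observe(): the state, without advancing time (a new reading comes with each control period).
- snapshot(name): name is "scene" or "top"; returns a dict with "image" (480x640x3 uint8, blue, green, red), "intrinsics" (3x3 intrinsics, pixels), "extrinsics" (4x4, takes a point from world to camera coordinates). Camera axes: x right, y up, looking along -z (the intrinsics and any distortion apply to the point x, -y, -z); pixel columns grow to the right and rows downward; lengths in m; the calibration is good to about 2 mm. A picture is of the moment at which its call begins. There is no depth.
- job_done(): hands the job in; it is judged then, once.
The state is a dict: "time_s": time; "joint_positions": joint angles; "joint_vel": joint speeds; "tau": joint torques, N m; "tool_pos": TCP position; "orientation": TCP orientation; "force": force on the tool from outside, world axes, zero at the start; "wrist_torque": the same for the moment, N m; "finger_gap": opening from 0.0 (shut) to 1.0 (fully open); "finger_force": force on a finger pad.
Only numpy, scipy, OpenCV 4.12 (cv2) and the standard library are available. Lean on these libraries where they do the work, as an engineer would, in place of code of your own. Each camera call takes 0.05 s, during which the arm holds its last target. There are 200 camera calls.

## Working session

There is one attempt and no reset: what is moved stays moved. The work goes in short steps, Python scripts to look and compute and a tool call to move; the robot and the scene stay as the last step left them, time stands still between calls to the robot, and variables do not carry over. Pictures are saved under pics/ and viewed, at most 14 in all, crops included, and the job is handed in when it is done.

Besides the shell and the picture viewer there is one more tool, called after "Request:" as a command line: name --argument value ..., lists and objects as JSON in quotes. move_arm: Moves the arm, as the interface text tells. Its arguments: {"type":"object","properties":{"motion":{"type":"string"},"grip_force":{"type":"number"}},"required":["motion"]}

```bash
mkdir -p pics; ls; cat > h.py <<'E'
import numpy as np, cv2
from plant import observe, snapshot, job_done
from scipy.spatial.transform import Rotation as R
def snap(n,f):
    s=snapshot(n); cv2.imwrite(f'pics/{f}.png',s['image']); np.savez(f'pics/{f}.npz',K=s['intrinsics'],E=s['extrinsics']); return s
def pix2w(f,u,v,z):
    d=np.load(f'pics/{f}.npz');K,E=d['K'],d['E']
    r=np.linalg.inv(K)@[u,v,1]; r=np.array([r[0],-r[1],-r[2]])
    Rm=E[:3,:3]; c=-Rm.T@E[:3,3]; w=Rm.T@r
    return c+w*(z-c[2])/w[2]
def w2pix(f,p):
    d=np.load(f'pics/{f}.npz');K,E=d['K'],d['E']
    q=E[:3,:3]@np.array(p)+E[:3,3]; q=K@[q[0],-q[1],-q[2]]; return q[:2]/q[2]
E
python3 - <<'E'
from h import *
for n in('scene','top'):
    s=snap(n,n+'0'); print(s['intrinsics'],s['extrinsics'], s.keys())
o=observe(); print(o['tool_pos'],o['orientation'],o['finger_gap'])
E
```

```text
pics
[[557.34828425   0.         321.59639292]
 [  0.         557.34828425 234.5599732 ]
 [  0.           0.           1.        ]] [[ 0.59479708 -0.80359603 -0.02120954 -0.31773695]
 [ 0.42511486  0.29204503  0.85673045 -0.26913025]
 [-0.68227105 -0.51859726  0.51532815 -1.22938921]
 [ 0.          0.          0.          1.        ]] dict_keys(['image', 'intrinsics', 'extrinsics'])
[[613.67753336   0.         318.06594697]
 [  0.         613.67753336 248.80005014]
 [  0.           0.           1.        ]] [[-0.01208571 -0.99992185 -0.00319975 -0.02273234]
 [ 0.9973401  -0.01228441  0.07184578 -0.51720896]
 [-0.07187947 -0.00232294  0.99741062 -1.68518172]
 [ 0.          0.          0.          1.        ]] dict_keys(['image', 'intrinsics', 'extrinsics'])
[ 0.14653708 -0.58129116  0.23033759] [-3.11597290e+00 -3.86451408e-01  9.20911973e-05] 0.9973482932112616
```

View pics/scene0.png

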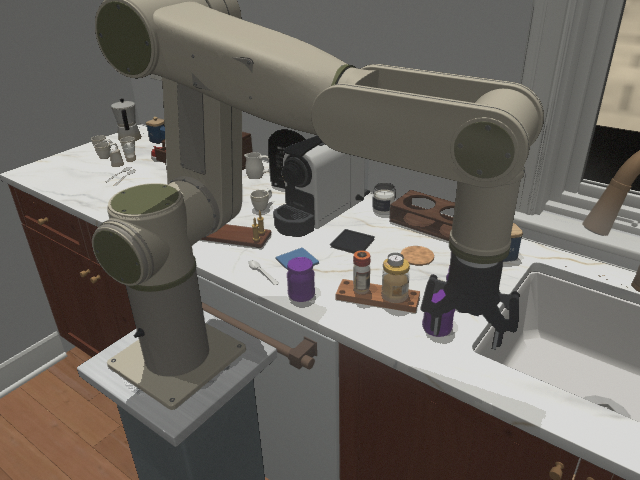

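View pics/top0.png

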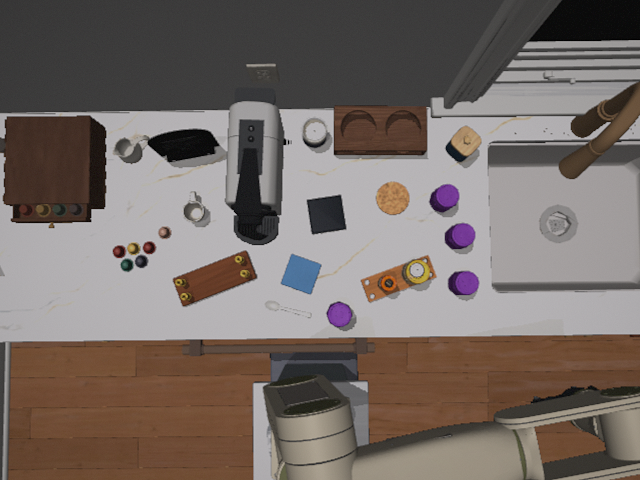

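The top view shows the shelf at (398,279), carrying the gold jar with the tea light (417,271) and the red-capped jar (388,284). The slate dish is at (326,214), the cork at (393,198), the blue tile at (301,274), the rack foot at (215,278) and the cup at (194,210). The purple jars at (339,314), (463,283), (460,236) and (445,197) are look-alikes. The jar wanted has a gold lid, stands on the shelf and carries the tea light, so it's the one at (417,271). I'll check that in a crop.

```bash
python3 - <<'E'
from h import *
im=cv2.imread('pics/top0.png')
def crop(n,x0,y0,w,h,k): cv2.imwrite(f'pics/{n}.png',cv2.resize(im[y0:y0+h,x0:x0+w],None,fx=k,fy=k,interpolation=cv2.INTER_CUBIC))
crop('c_shelf',350,245,100,65,8)
crop('c_foot',165,240,100,75,8)
crop('c_tgt',275,175,145,125,5)
E
```

```text
(no output)
```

View pics/c_shelf.png

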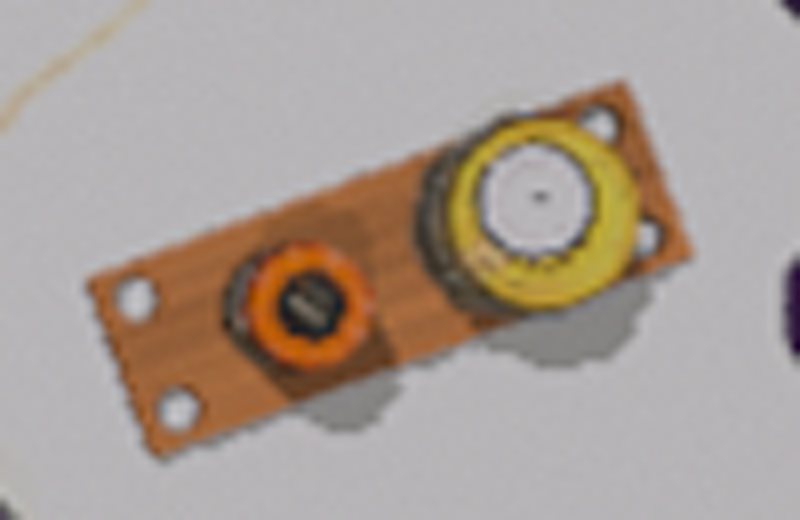

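View pics/c_foot.png

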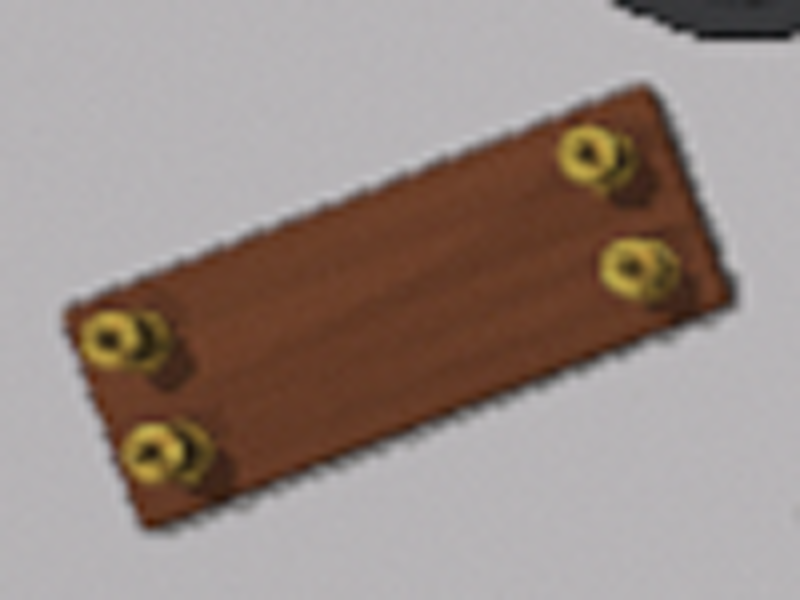

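View pics/c_tgt.png

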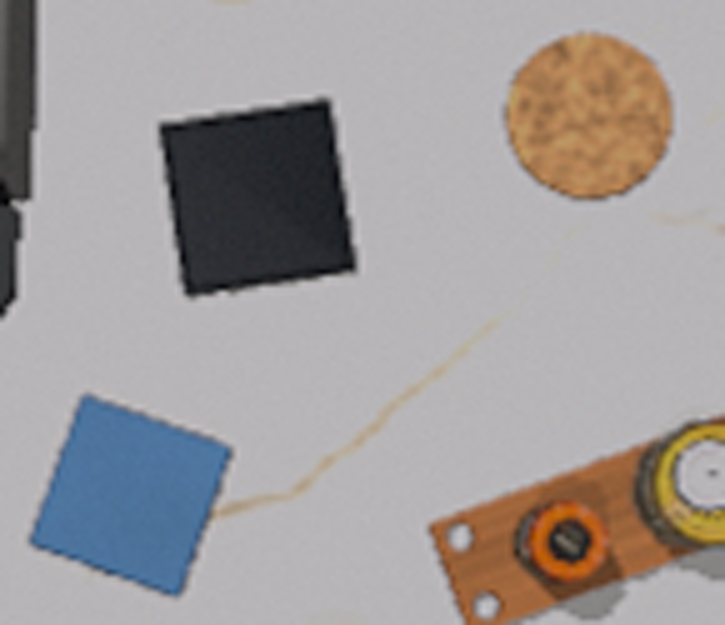

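```bash
cat >> h.py <<'E'
def plan(x,y,z,yaxis_deg,cmd=None,prnt=True):
    """numbers from current pose to TCP (x,y,z), pointing down, with finger (tool y) axis at angle yaxis_deg mod 180"""
    o=observe(); p=np.array(o['tool_pos']); R0=R.from_rotvec(o['orientation'])
    best=None
    for a in (yaxis_deg,yaxis_deg+180):
        a=np.deg2rad(a); Y=np.array([np.cos(a),np.sin(a),0]); Z=np.array([0,0,-1]); X=np.cross(Y,Z)
        rel=(R0.inv()*R.from_matrix(np.c_[X,Y,Z])).as_rotvec()
        if best is None or np.linalg.norm(rel)<np.linalg.norm(best): best=rel
    t=R0.inv().apply(np.array([x,y,z])-p)
    print('q6 %.2f rot'%o['joint_positions'][5],np.round(best/(np.pi/2),3),'shift',np.round(t/.25,3),'pos',p.round(4))
E
python3 - <<'E'
from h import *
def P(pts,k,ox,oy,z): return np.array([pix2w('top0',(x+.5)/k-.5+ox,(y+.5)/k-.5+oy,z)[:2] for x,y in pts])
def rep(n,c):
    m=c.mean(0); print(n,m.round(4)); return m
S=(8,350,245)
tea=rep('tea',P([(538,198)],*S,.127)); rep('gold',P([(545,212)],*S,.111)); rep('red',P([(308,305)],*S,.123))
c=P([(92,281),(160,458),(690,258),(625,83)],*S,.018); rep('shelf',c)
d=(c[0]+c[1]-c[2]-c[3]); print('len',np.linalg.norm(d)/2,'ang',np.degrees(np.arctan2(d[1],d[0])))
F=(8,165,240)
s=P([(589,155),(112,340),(153,453),(633,267)],*F,.065); rep('foot shoulders',s)
d=s[1]+s[2]-s[0]-s[3]; print(np.linalg.norm(d)/2,np.linalg.norm(s[0]-s[3]),np.degrees(np.arctan2(d[1],d[0])))
t=P([(585,153),(108,340),(151,452),(631,267)],*F,.09); rep('foot tips',t)
d=t[1]+t[2]-t[0]-t[3]; print(np.linalg.norm(d)/2,np.degrees(np.arctan2(d[1],d[0])))
c=P([(68,312),(150,528),(733,298),(650,88)],*F,.018); rep('foot corners',c); d=c[0]+c[1]-c[2]-c[3];print(np.linalg.norm(d)/2,np.degrees(np.arctan2(d[1],d[0])))
T=(5,275,175)
rep('slate',P([(160,124),(329,99),(355,268),(188,296)],*T,.01)); rep('cork',P([(589,116)],*T,.006)); rep('tile',P([(85,395),(232,451),(181,596),(32,542)],*T,.008))
print('cup',pix2w('top0',194,212,.05))
E
```

```text
tea [ 0.4526 -0.2845]
gold [ 0.4486 -0.2892]
red [ 0.419  -0.2098]
shelf [ 0.4324 -0.2507]
len 0.19676846189198116 ang 109.75524394281756
foot shoulders [0.4396 0.2599]
0.17207933599715136 0.0407041565251105 110.56145176661687
foot tips [0.4392 0.2565]
0.16953514179774917 110.61464099181434
foot corners [0.4399 0.2583]
0.21559406474892748 110.65900833445701
slate [ 0.6152 -0.053 ]
cork [ 0.659  -0.2398]
tile [0.4485 0.0191]
cup [0.61984482 0.30940086 0.05      ]
```

```bash
python3 -c "
from h import *
plan(.4526,-.2845,.2,19.8)
plan(.30,-.43,.22,19.8)"
```

```text
q6 -0.09 rot [-0.001  0.001  0.937] shift [ 1.477 -0.852  0.123] pos [ 0.1465 -0.5813  0.2303]
q6 -0.09 rot [-0.001  0.001  0.937] shift [ 0.743 -0.437  0.042] pos [ 0.1465 -0.5813  0.2303]
```

Request:
move_arm --motion "0 0 0.5 0.743 -0.437 0.04 -1;0 0 0.5 0.743 -0.437 0.04 -1;0 0 0.5 0.743 -0.437 0.04 -1;0 0 0.5 0.743 -0.437 0.04 -1;0 0 0.5 0.743 -0.437 0.04 -1" --grip_force 30

```text
time_s: 0.72
tool_pos: [0.3018, -0.4282, 0.2207]
orientation: [-3.027, 0.836, 0.001]
force: [0.4, -0.0, 0.3]
finger_gap: 0.995
finger_force: 0.0
```

```bash
python3 -c "
from h import *
plan(.4526,-.2845,.18,19.8)"
```

```text
q6 1.05 rot [-0.001  0.001  0.437] shift [ 0.223 -0.803  0.164] pos [ 0.3018 -0.4282  0.2207]
```

Request:
move_arm --motion "0 0 0.437 0.223 -0.803 0.164 -1;0 0 0.437 0.223 -0.803 0.164 -1;0 0 0.437 0.223 -0.803 0.164 -1;0 0 0.437 0.223 -0.803 0.164 -1;0 0 0.437 0.223 -0.803 0.164 -1"

```text
time_s: 1.35
tool_pos: [0.4518, -0.284, 0.1789]
orientation: [-2.571, 1.804, 0.004]
force: [-0.9, -0.5, -0.7]
finger_gap: 1.001
finger_force: 0.0
```

```bash
python3 -c "
from h import *
plan(.4526,-.2845,.1135,19.8)"
```

```text
q6 2.14 rot [0.001 0.002 0.001] shift [ 0.003 -0.002  0.261] pos [ 0.4518 -0.284   0.1789]
```

Request:
move_arm --motion "0 0 0 0.003 -0.002 0.14 -1;0 0 0 0.003 -0.002 0.26 -1;0 0 0 0.003 -0.002 0.26 -1;0 0 0 0.003 -0.002 0.26 0.3;0 0 0 0.003 -0.002 0.26 0.6"

```text
time_s: 1.98
tool_pos: [0.4524, -0.2884, 0.1172]
orientation: [2.57, -1.806, 0.005]
force: [0.2, 0.5, 0.7]
finger_gap: 0.602
finger_force: 0.0
```

Request:
move_arm --motion "0 0 0 0 0 0 1;0 0 0 0 0 0 1;0 0 0 0 0 0 1;0 0 0 0 0 0 1"

```text
time_s: 2.48
tool_pos: [0.4523, -0.288, 0.1171]
orientation: [2.57, -1.806, 0.004]
force: [-0.9, 0.3, 5.5]
finger_gap: 0.422
finger_force: 29.7
```

```bash
python3 -c "
from h import *
s=snap('scene','scene1'); im=s['image']; cv2.imwrite('pics/s1c.png',cv2.resize(im[200:320,320:480],None,fx=5,fy=5,interpolation=cv2.INTER_CUBIC))
plan(.4526,-.2845,.1135,19.8)"
```

```text
q6 2.13 rot [-0.001 -0.001  0.   ] shift [-0.013 -0.006  0.014] pos [ 0.4523 -0.288   0.1171]
```

View pics/s1c.png

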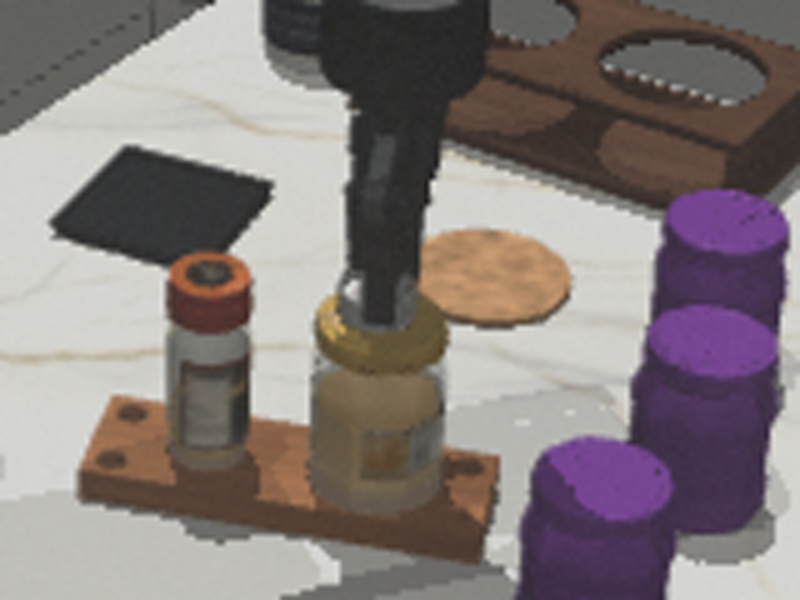

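The fingers hold the tea light (crop ~(378,300)) on the gold-lidded jar, with the red-capped jar beside it, so these are the right objects. Next I lift it.

Request:
move_arm --motion "0 0 0 0 0 -0.1 1;0 0 0 0 0 -0.3 1;0 0 0 0 0 -0.3 1"

```text
time_s: 2.9
tool_pos: [0.4542, -0.2893, 0.1962]
orientation: [2.57, -1.805, 0.015]
force: [-0.1, 0.6, -0.1]
finger_gap: 0.418
finger_force: 30.1
```

```bash
python3 -c "
from h import *
plan(.6152,-.053,.15,140);plan(.6152,-.053,.15,110)"
```

```text
q6 2.13 rot [-0.006 -0.003  0.665] shift [-0.672 -0.926  0.184] pos [ 0.4542 -0.2893  0.1962]
q6 2.13 rot [-0.007 -0.002  0.998] shift [-0.672 -0.926  0.184] pos [ 0.4542 -0.2893  0.1962]
```

Request:
move_arm --motion "0 0 -0.58 -0.672 -0.926 0.1 1;0 0 -0.58 -0.672 -0.926 0.1 1;0 0 -0.58 -0.672 -0.926 0.1 1;0 0 -0.58 -0.672 -0.926 0.1 1;0 0 -0.58 -0.672 -0.926 0.1 1"

```text
time_s: 3.52
tool_pos: [0.6134, -0.0479, 0.1646]
orientation: [-3.104, 0.479, 0.001]
force: [0.1, 0.4, -0.6]
finger_gap: 0.418
finger_force: 30.1
```

Request:
move_arm --motion "0 0 -0.1 0 0 0 1;0 0 -0.1 0 0 0 1;0 0 -0.1 0 0 0 1"

```text
time_s: 3.9
tool_pos: [0.6122, -0.0512, 0.1652]
orientation: [3.131, -0.252, -0.0]
force: [0.2, 0.6, -1.1]
finger_gap: 0.421
finger_force: 30.1
```

```bash
python3 -c "
from h import *
o=observe(); Y=R.from_rotvec(o['orientation']).as_matrix()[:,1]; a=np.degrees(np.arctan2(Y[1],Y[0]));print(a)
plan(.6152,-.053,.06,a)"
```

```text
-99.21600633980685
q6 1.56 rot [ 0.  0. -0.] shift [0.013 0.005 0.421] pos [ 0.6122 -0.0512  0.1652]
```

Request:
move_arm --motion "0 0 0 0.013 0.005 0.25 1;0 0 0 0.013 0.005 0.5 1;0 0 0 0.013 0.005 0.5 1;0 0 0 0.013 0.005 0.5 1"

```text
time_s: 4.4
tool_pos: [0.6167, -0.0532, 0.0426]
orientation: [3.132, -0.249, 0.004]
force: [1.2, -0.1, 0.7]
finger_gap: 0.419
finger_force: 30.3
```

```bash
python3 -c "
from h import *
plan(.6152,-.053,.0125,-99.2)"
```

```text
q6 1.56 rot [ 0.    -0.001  0.001] shift [-0.006  0.     0.12 ] pos [ 0.6167 -0.0532  0.0426]
```

Request:
move_arm --motion "0 0 0 0 0 0.06 1;0 0 0 -0.006 0 0.112 1;0 0 0 -0.006 0 0.12 1;0 0 0 -0.006 0 0.12 1"

```text
time_s: 4.9
tool_pos: [0.6146, -0.0525, 0.0113]
orientation: [3.132, -0.246, 0.002]
force: [-1.8, -0.5, 6.2]
finger_gap: 0.417
finger_force: 32.1
```

Contact is made (6 N), so I release and rise.

Request:
move_arm --motion "0 0 0 0 0 0 0;0 0 0 0 0 0 -0.4;0 0 0 0 0 0 -0.4;0 0 0 0 0 -0.1 -0.4;0 0 0 0 0 -0.3 -0.4"

```text
time_s: 5.52
tool_pos: [0.6114, -0.0519, 0.0828]
orientation: [-3.131, 0.246, 0.01]
force: [-0.3, -0.1, 0.4]
finger_gap: 0.701
finger_force: 0.0
```

Request:
move_arm --motion "0 0 0 0 0 -0.3 -1;0 0 0 0 0 -0.4 -1;0 0 0 0 0 -0.4 -1"

```text
time_s: 5.9
tool_pos: [0.6166, -0.0527, 0.1904]
orientation: [3.131, -0.246, 0.013]
force: [0.9, 0.6, 0.1]
finger_gap: 1.001
finger_force: 0.0
```

```bash
python3 -c "
from h import *
s=snap('scene','scene2'); im=s['image']; cv2.imwrite('pics/s2c.png',cv2.resize(im[200:300,310:440],None,fx=5,fy=5,interpolation=cv2.INTER_CUBIC))
print(w2pix('scene2',(.6152,-.053,.022)), w2pix('scene2',(.4482,-.2897,.111)), w2pix('scene2',(.4482,-.2897,.018)))
plan(.4482,-.2897,.19,19.8)"
```

```text
[352.85269267 236.02400417] [396.86073058 263.14726493] [395.03782172 294.43180031]
q6 1.56 rot [-0.001 -0.002  0.68 ] shift [-0.511  1.042 -0.013] pos [ 0.6152 -0.0525  0.1873]
```

View pics/s2c.png

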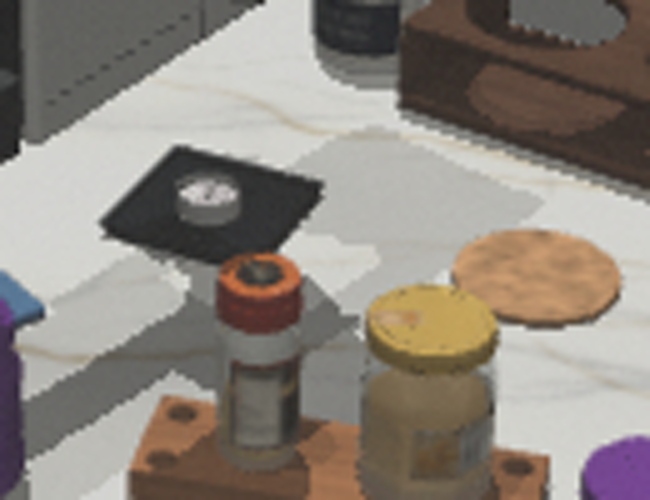

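Request:
move_arm --motion "0 0 -0.58 -0.511 1 0 -1;0 0 -0.58 -0.511 1 0 -1;0 0 -0.58 -0.511 1 0 -1;0 0 -0.58 -0.511 1 0 -1;0 0 -0.58 -0.511 1 0 -1"

```text
time_s: 6.58
tool_pos: [0.4464, -0.28, 0.183]
orientation: [-2.928, -1.131, 0.003]
force: [0.7, -0.5, -0.5]
finger_gap: 1.004
finger_force: 0.0
```

Request:
move_arm --motion "0 0 -0.58 0 0 0 -1;0 0 -0.58 0 0 0 -1;0 0 -0.58 0 0 0 -1;0 0 -0.58 0 0 0 -1;0 0 -0.58 0 0 0 -1"

```text
time_s: 7.2
tool_pos: [0.4477, -0.2784, 0.1828]
orientation: [-2.13, -2.304, 0.001]
force: [0.4, 0.8, -0.3]
finger_gap: 0.998
finger_force: 0.0
```

```bash
python3 -c "
from h import *
plan(.4482,-.2897,.17,19.8)"
```

```text
q6 -0.73 rot [-0.002 -0.002 -0.17 ] shift [-0.045 -0.001  0.051] pos [ 0.4477 -0.2784  0.1828]
```

Request:
move_arm --motion "0 0 -0.17 -0.045 0 0.05 -1;0 0 -0.17 -0.045 0 0.05 -1;0 0 -0.17 -0.045 0 0.05 -1"

```text
time_s: 7.58
tool_pos: [0.4486, -0.2897, 0.1706]
orientation: [-1.813, -2.561, -0.0]
force: [-0.4, -0.3, -0.9]
finger_gap: 0.999
finger_force: 0.0
```

```bash
python3 -c "
from h import *
plan(.4482,-.2897,.05,19.8)"
```

```text
q6 -1.01 rot [-0.001 -0.002 -0.004] shift [-0.001 -0.001  0.482] pos [ 0.4486 -0.2897  0.1706]
```

Request:
move_arm --motion "0 0 0 0 0 0.17 -1;0 0 0 0 0 0.33 -1;0 0 0 0 0 0.482 -1;0 0 0 0 0 0.482 -1;0 0 0 0 0 0.482 -0.6" --grip_force 40

```text
time_s: 8.2
tool_pos: [0.45, -0.2907, 0.0534]
orientation: [1.815, 2.564, -0.0]
force: [-7.6, -1.1, 4.2]
finger_gap: 0.817
finger_force: 2.2
```

Request:
move_arm --motion "0 0 0 0 0 0 0;0 0 0 0 0 0 0.5;0 0 0 0 0 0 1;0 0 0 0 0 0 1"

```text
time_s: 8.7
tool_pos: [0.4508, -0.2913, 0.0541]
orientation: [1.813, 2.562, -0.0]
force: [1.1, -0.3, 6.3]
finger_gap: 0.787
finger_force: 46.1
```

Request:
move_arm --motion "0 0 0 0 0 -0.1 1;0 0 0 0 0 -0.3 1;0 0 0 0 0 -0.4 1;0 0 0 0 0 -0.4 1"

```text
time_s: 9.2
tool_pos: [0.4509, -0.2915, 0.1548]
orientation: [1.812, 2.561, -0.0]
force: [0.8, 0.3, -2.8]
finger_gap: 0.786
finger_force: 46.6
```

```bash
python3 -c "
from h import *
plan(.659,-.2398,.15,19.8);plan(.659,-.2398,.1,19.8)"
```

```text
q6 -1.01 rot [ 0.002  0.003 -0.004] shift [-0.082  0.853  0.022] pos [ 0.4509 -0.2915  0.1548]
q6 -1.01 rot [ 0.002  0.003 -0.004] shift [-0.081  0.853  0.222] pos [ 0.4509 -0.2915  0.1548]
```

Request:
move_arm --motion "0 0 0 -0.02 0.2 0 1;0 0 0 -0.04 0.42 0 1;0 0 0 -0.06 0.64 0 1;0 0 0 -0.085 0.853 0.02 1;0 0 0 -0.085 0.853 0.02 1"

```text
time_s: 9.82
tool_pos: [0.6584, -0.2366, 0.1409]
orientation: [-1.806, -2.561, 0.001]
force: [-0.4, -0.7, -3.7]
finger_gap: 0.788
finger_force: 46.7
```

```bash
python3 -c "
from h import *
plan(.659,-.241,.0425,19.8)"
```

```text
q6 -0.76 rot [-0.003 -0.004 -0.002] shift [-0.02  -0.002  0.393] pos [ 0.6584 -0.2366  0.1409]
```

Request:
move_arm --motion "0 0 0 -0.016 0 0.13 1;0 0 0 -0.016 0 0.27 1;0 0 0 -0.016 0 0.36 1;0 0 0 -0.016 0 0.385 1;0 0 0 -0.016 0 0.385 1"

```text
time_s: 10.45
tool_pos: [0.659, -0.2434, 0.0513]
orientation: [1.815, 2.565, 0.0]
force: [0.4, 0.3, -2.9]
finger_gap: 0.785
finger_force: 46.8
```

Request:
move_arm --motion "0 0 0 0.008 0 0.02 1;0 0 0 0.008 0 0.03 1;0 0 0 0.008 0 0.036 1;0 0 0 0.008 0 0.036 1"

```text
time_s: 10.95
tool_pos: [0.6586, -0.2414, 0.0422]
orientation: [1.814, 2.565, 0.0]
force: [-0.1, -0.3, -3.2]
finger_gap: 0.786
finger_force: 46.8
```

Request:
move_arm --motion "0 0 0 0 0 0.006 1;0 0 0 0 0 0.01 1;0 0 0 0 0 0.01 1"

```text
time_s: 11.32
tool_pos: [0.6588, -0.2415, 0.0422]
orientation: [1.814, 2.564, 0.0]
force: [-7.2, 3.5, 13.7]
finger_gap: 0.789
finger_force: 48.1
```

Now in contact. Release and rise.

Request:
move_arm --motion "0 0 0 0 0 -0.006 -0.2;0 0 0 0 0 -0.006 -1;0 0 0 0 0 -0.006 -1;0 0 0 0 0 -0.1 -1;0 0 0 0 0 -0.3 -1"

```text
time_s: 11.95
tool_pos: [0.6566, -0.2406, 0.1133]
orientation: [-1.811, -2.56, 0.002]
force: [0.8, 0.2, 1.0]
finger_gap: 0.999
finger_force: 0.0
```

Request:
move_arm --motion "0 0 0 0 0 -0.2 -1;0 0 0 0 0 -0.3 -1;0 0 0 0 0 -0.3 -1"

```text
time_s: 12.32
tool_pos: [0.6606, -0.2423, 0.1953]
orientation: [1.81, 2.558, 0.002]
force: [1.0, -0.3, -0.2]
finger_gap: 0.998
finger_force: 0.0
```

```bash
python3 -c "
from h import *
plan(.4186,-.2105,.18,19.8)"
```

```text
q6 -0.76 rot [ 0.004  0.004 -0.004] shift [ 0.442 -0.871  0.054] pos [ 0.6606 -0.2423  0.1953]
```

Request:
move_arm --motion "0 0 0 0.442 -0.871 0.04 -1;0 0 0 0.442 -0.871 0.04 -1;0 0 0 0.442 -0.871 0.04 -1;0 0 0 0.442 -0.871 0.04 -1;0 0 0 0.442 -0.871 0.04 -1"

```text
time_s: 12.95
tool_pos: [0.4115, -0.2079, 0.1768]
orientation: [-1.813, -2.559, 0.001]
force: [0.3, 0.1, 0.4]
finger_gap: 0.999
finger_force: 0.0
```

```bash
python3 -c "
from h import *
s=snap('top','top3'); im=s['image']; cv2.imwrite('pics/t3c.png',cv2.resize(im[170:320,270:470],None,fx=4,fy=4,interpolation=cv2.INTER_CUBIC))
plan(.4186,-.2105,.062,19.8)"
```

```text
q6 -0.92 rot [-0.001 -0.001 -0.005] shift [-0.013  0.015  0.465] pos [ 0.4142 -0.2089  0.1783]
```

View pics/t3c.png

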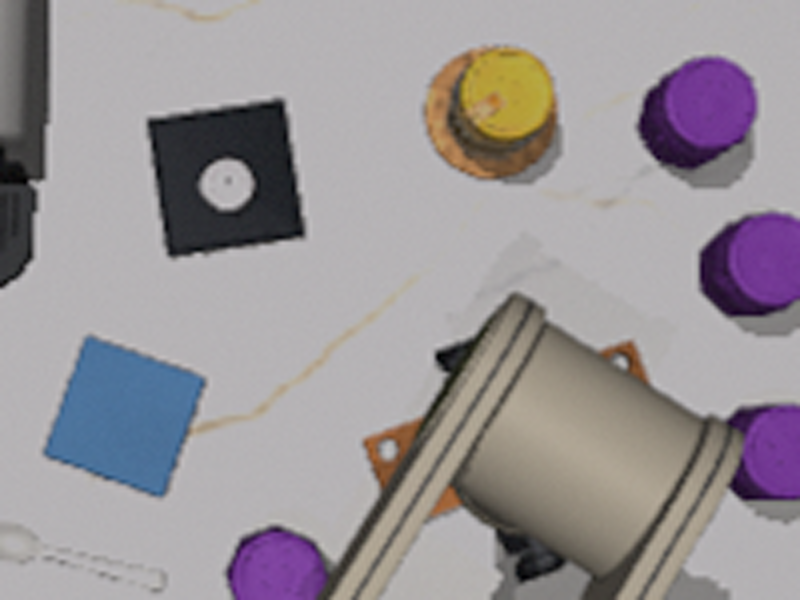

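The tea light is centred in the slate dish (227,184) and the gold jar stands on the cork (lid 508,93). Next is the red-capped jar.

Request:
move_arm --motion "0 0 0 -0.013 0.015 0.05 -1;0 0 0 -0.013 0.015 0.15 -1;0 0 0 -0.013 0.015 0.32 -1;0 0 0 -0.013 0.015 0.45 -1;0 0 0 -0.013 0.015 0.45 -0.5" --grip_force 35

```text
time_s: 13.62
tool_pos: [0.4196, -0.21, 0.0635]
orientation: [-1.809, -2.56, 0.0]
force: [0.5, 0.7, -0.2]
finger_gap: 0.818
finger_force: 0.0
```

```bash
python3 -c "
from h import *
print(pix2w('top3',508.5/4-.5+270,93.5/4-.5+170,.099),pix2w('top3',227.5/4-.5+270,184.5/4-.5+170,.022))
plan(.4186,-.2105,.062,19.8)"
```

```text
[ 0.65772772 -0.24008331  0.099     ] [ 0.60886634 -0.05327624  0.022     ]
q6 -0.91 rot [-0.003 -0.004 -0.003] shift [-0.    -0.004  0.006] pos [ 0.4196 -0.21    0.0635]
```

Request:
move_arm --motion "0 0 0 0 -0.004 0 -0.2;0 0 0 0 -0.004 0 0.2;0 0 0 0 -0.004 0 1;0 0 0 0 -0.004 0 1;0 0 0 0 -0.004 0 1"

```text
time_s: 14.25
tool_pos: [0.4211, -0.2125, 0.0686]
orientation: [1.813, 2.562, 0.0]
force: [0.1, 0.8, 6.5]
finger_gap: 0.464
finger_force: 27.7
```

Request:
move_arm --motion "0 0 0 0 0 0 1;0 0 0 0 0 -0.1 1;0 0 0 0 0 -0.3 1;0 0 0 0 0 -0.4 1;0 0 0 0 0 -0.4 1"

```text
time_s: 14.88
tool_pos: [0.4214, -0.2127, 0.1696]
orientation: [1.811, 2.56, 0.0]
force: [0.7, -0.3, -2.3]
finger_gap: 0.466
finger_force: 29.3
```

```bash
python3 -c "
from h import *
plan(.4485,.0191,.15,19.8)"
```

```text
q6 -0.92 rot [ 0.002  0.003 -0.004] shift [0.839 0.411 0.076] pos [ 0.4214 -0.2127  0.1696]
```

Request:
move_arm --motion "0 0 0 0.2 0.1 0 1;0 0 0 0.42 0.2 0 1;0 0 0 0.64 0.31 0 1;0 0 0 0.835 0.415 0.08 1;0 0 0 0.835 0.415 0.08 1"

```text
time_s: 15.5
tool_pos: [0.446, 0.0234, 0.1435]
orientation: [-1.804, -2.566, 0.003]
force: [-0.0, -0.5, -1.1]
finger_gap: 0.472
finger_force: 29.1
```

```bash
python3 -c "
from h import *
plan(.4495,.0175,.066,19.8)"
```

```text
q6 -0.41 rot [-0.003 -0.002 -0.   ] shift [-0.028  0.007  0.31 ] pos [0.446  0.0234 0.1435]
```

Request:
move_arm --motion "0 0 0 -0.018 0.006 0.1 1;0 0 0 -0.018 0.006 0.2 1;0 0 0 -0.018 0.006 0.28 1;0 0 0 -0.018 0.006 0.28 1;0 0 0 -0.018 0.006 0.28 1"

```text
time_s: 16.12
tool_pos: [0.4512, 0.0154, 0.0773]
orientation: [-1.815, -2.564, 0.0]
force: [1.7, 0.6, -0.7]
finger_gap: 0.465
finger_force: 29.0
```

```bash
python3 -c "
from h import *
plan(.4495,.0175,.059,19.8)"
```

```text
q6 -0.42 rot [-0.     0.    -0.004] shift [ 0.01  -0.004  0.073] pos [0.4512 0.0154 0.0773]
```

Request:
move_arm --motion "0 0 0 0.01 -0.004 0.04 1;0 0 0 0.01 -0.004 0.06 1;0 0 0 0.01 -0.004 0.07 1;0 0 0 0.01 -0.004 0.07 1"

```text
time_s: 16.62
tool_pos: [0.4493, 0.0179, 0.0594]
orientation: [-1.814, -2.565, 0.0]
force: [0.2, -0.4, -1.9]
finger_gap: 0.464
finger_force: 29.0
```

Request:
move_arm --motion "0 0 0 0 0 0.007 1;0 0 0 0 0 0.012 1;0 0 0 0 0 0.012 1"

```text
time_s: 17.0
tool_pos: [0.4501, 0.0177, 0.0587]
orientation: [1.814, 2.564, 0.0]
force: [-9.1, 0.1, 19.2]
finger_gap: 0.464
finger_force: 33.4
```

Request:
move_arm --motion "0 0 0 0 0 -0.01 0.2;0 0 0 0 0 -0.01 -0.4;0 0 0 0 0 -0.01 -1;0 0 0 0 0 -0.1 -1;0 0 0 0 0 -0.3 -1"

```text
time_s: 17.62
tool_pos: [0.4471, 0.018, 0.1296]
orientation: [-1.811, -2.56, 0.005]
force: [1.2, 0.6, 0.1]
finger_gap: 1.002
finger_force: 0.0
```

Request:
move_arm --motion "0 0 0 0 0 -0.2 -1;0 0 0 0 0 -0.3 -1;0 0 0 0 0 -0.3 -1"

```text
time_s: 18.0
tool_pos: [0.451, 0.0178, 0.2089]
orientation: [1.812, 2.562, 0.004]
force: [-0.1, 0.1, -0.9]
finger_gap: 0.999
finger_force: 0.0
```

```bash
python3 -c "
from h import *
s=snap('top','top4'); im=s['image']; cv2.imwrite('pics/t4c.png',cv2.resize(im[230:330,280:450],None,fx=4.5,fy=4.5,interpolation=cv2.INTER_CUBIC))
plan(.4324,-.2507,.2,19.8)"
```

```text
q6 -0.41 rot [ 0.001  0.    -0.004] shift [-0.99  -0.424  0.027] pos [0.4499 0.0178 0.2068]
```

View pics/t4c.png

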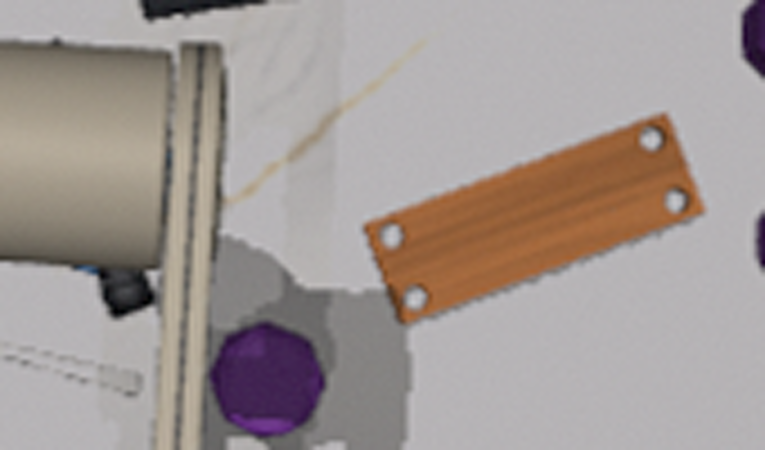

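The empty shelf is clear, with holes at (391,236), (415,298), (676,201) and (651,139).

```bash
python3 -c "
from h import *
def P(pts): return np.array([pix2w('top4',(x+.5)/4.5-.5+280,(y+.5)/4.5-.5+230,.018)[:2] for x,y in pts])
for q in ([(364,226),(405,324),(704,211),(667,114)],[(391,236),(415,298),(676,201),(651,139)]):
    c=P(q); d=c[0]+c[1]-c[2]-c[3]; print(c.mean(0),np.linalg.norm(d)/2,np.degrees(np.arctan2(d[1],d[0])))
"
```

```text
[ 0.4326737  -0.25066415] 0.19806481945048687 109.72251436797177
[ 0.43280615 -0.24957038] 0.17133299016310027 109.65367607464663
```

Request:
move_arm --motion "0 0 0 -0.2 -0.08 0 -1;0 0 0 -0.4 -0.18 0 -1;0 0 0 -0.6 -0.27 0.03 -1;0 0 0 -0.8 -0.35 0.1 -1;0 0 0 -0.99 -0.424 0.2 -1" --grip_force 70

```text
time_s: 18.68
tool_pos: [0.431, -0.2523, 0.1545]
orientation: [-1.814, -2.563, -0.0]
force: [1.5, -1.0, 0.1]
finger_gap: 1.004
finger_force: 0.0
```

```bash
python3 -c "
from h import *
plan(.4324,-.2507,.03,19.8)"
```

```text
q6 -0.97 rot [-0.    -0.001 -0.004] shift [0.004 0.008 0.498] pos [ 0.431  -0.2523  0.1545]
```

Request:
move_arm --motion "0 0 0 0.004 0.006 0.2 -1;0 0 0 0.004 0.006 0.4 -1;0 0 0 0.004 0.006 0.48 -1;0 0 0 0.004 0.006 0.48 -1;0 0 0 0.004 0.006 0.48 -1"

```text
time_s: 19.3
tool_pos: [0.433, -0.2493, 0.0367]
orientation: [-1.814, -2.565, -0.0]
force: [0.0, -1.4, 0.0]
finger_gap: 0.997
finger_force: 0.0
```

```bash
python3 -c "
from h import *
plan(.4327,-.2503,-.003,19.7)"
```

```text
q6 -0.96 rot [-0.    -0.    -0.003] shift [-0.003 -0.002  0.159] pos [ 0.433  -0.2493  0.0367]
```

Request:
move_arm --motion "0 0 0 -0.003 -0.002 0.1 -1;0 0 0 -0.003 -0.002 0.15 -1;0 0 0 -0.003 -0.002 0.15 -1;0 0 0 -0.003 -0.002 0.15 -0.8"

```text
time_s: 19.8
tool_pos: [0.4334, -0.2506, 0.0]
orientation: [1.813, 2.564, 0.0]
force: [-0.1, 1.0, 0.3]
finger_gap: 0.899
finger_force: 0.0
```

Request:
move_arm --motion "0 0 0 0 0 0 -0.6;0 0 0 0 0 0 -0.4;0 0 0 0 0 0 1;0 0 0 0 0 0 1;0 0 0 0 0 0 1"

```text
time_s: 20.42
tool_pos: [0.4337, -0.2508, 0.0006]
orientation: [1.813, 2.563, -0.0]
force: [-2.3, 1.6, 8.1]
finger_gap: 0.748
finger_force: 78.4
```

Request:
move_arm --motion "0 0 0 0 0 -0.1 1;0 0 0 0 0 -0.25 1;0 0 0 0 0 -0.45 1;0 0 0 0 0 -0.65 1;0 0 0 0 0 -0.72 1"

```text
time_s: 21.05
tool_pos: [0.4342, -0.2513, 0.1828]
orientation: [1.811, 2.56, -0.0]
force: [-0.2, -0.1, -2.9]
finger_gap: 0.749
finger_force: 79.1
```

```bash
python3 -c "
from h import *
plan(.4396,.2590,.18,20.6);plan(.46,0,.20,19.8)"
```

```text
q6 -0.97 rot [ 0.002  0.003 -0.013] shift [1.918 0.7   0.005] pos [ 0.4342 -0.2513  0.1828]
q6 -0.97 rot [ 0.002  0.003 -0.004] shift [ 0.913  0.432 -0.072] pos [ 0.4342 -0.2513  0.1828]
```

```bash
python3 -c "
from h import *
print(pix2w('top0',257,244,.05),pix2w('top0',257,244,.25))
plan(.432,0,.185,19.8)"
```

```text
[0.5298035  0.13726342 0.05      ] [0.51357056 0.11684713 0.25      ]
q6 -0.97 rot [ 0.002  0.003 -0.004] shift [ 0.951  0.326 -0.012] pos [ 0.4342 -0.2513  0.1828]
```

Request:
move_arm --motion "0 0 0 0.2 0.07 0 1;0 0 0 0.4 0.14 0 1;0 0 0 0.6 0.2 0 1;0 0 0 0.8 0.27 -0.01 1;0 0 0 0.951 0.326 -0.01 1"

```text
time_s: 21.68
tool_pos: [0.4294, 0.0031, 0.1802]
orientation: [-1.812, -2.564, 0.001]
force: [0.6, 0.3, -3.6]
finger_gap: 0.74
finger_force: 79.0
```

```bash
python3 -c "
from h import *
plan(.4396,.2585,.17,20.6)"
```

```text
q6 -0.45 rot [-0.001 -0.001 -0.012] shift [0.949 0.379 0.041] pos [0.4294 0.0031 0.1802]
```

Request:
move_arm --motion "0 0 0 0.2 0.065 0 1;0 0 0 0.4 0.14 0 1;0 0 -0.01 0.6 0.22 0 1;0 0 -0.01 0.8 0.31 0.02 1;0 0 -0.01 0.94 0.379 0.04 1"

```text
time_s: 22.3
tool_pos: [0.4404, 0.2562, 0.1698]
orientation: [-1.792, -2.579, 0.003]
force: [0.7, -0.5, -2.9]
finger_gap: 0.751
finger_force: 79.0
```

Request:
move_arm --motion "0 0 0 0 0 0.1 1;0 0 0 0 0 0.15 1;0 0 0 0 0 0.15 1"

```text
time_s: 22.68
tool_pos: [0.4401, 0.2532, 0.1319]
orientation: [-1.794, -2.577, 0.006]
force: [0.4, 0.1, -2.4]
finger_gap: 0.744
finger_force: 78.9
```

```bash
python3 -c "
from h import *
s=snap('scene','sc5'); 
for n in('top',):
    s=snap(n,'top5'); im=s['image']; cv2.imwrite('pics/t5c.png',cv2.resize(im[235:315,160:270],None,fx=7,fy=7,interpolation=cv2.INTER_CUBIC))
plan(.4396,.2585,.1,20.6)"
```

```text
q6 0.07 rot [-0.     0.    -0.003] shift [ 0.021 -0.001  0.137] pos [0.4417 0.2537 0.1342]
```

View pics/t5c.png

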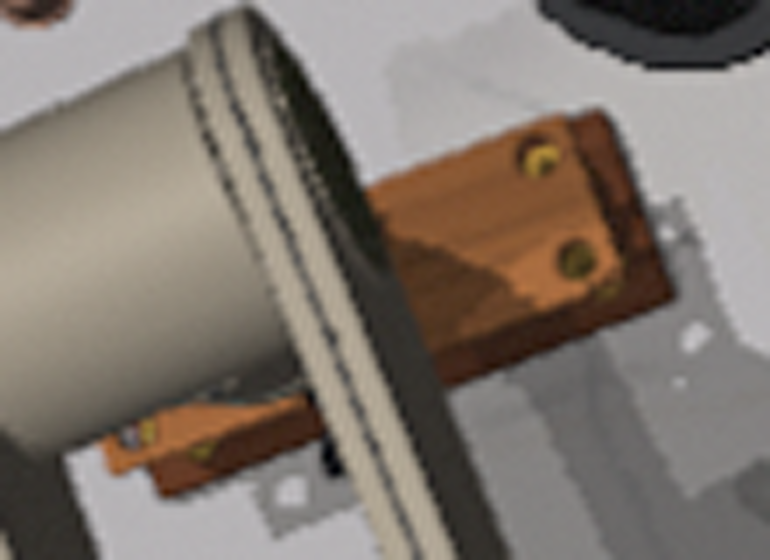

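Right-end holes show at (540,158) and (578,258) with the brass posts visible through them. I'll compute where the board sits relative to the foot.

```bash
python3 -c "
from h import *
c=np.array([pix2w('top5',(x+.5)/7-.5+160,(y+.5)/7-.5+235,.152)[:2] for x,y in [(540,158),(578,258),(108,472)]])
m=c[:2].mean(0); d=c[0]-c[1]; a=np.degrees(np.arctan2(d[1],d[0])); print(c,np.linalg.norm(d),a)
u=np.array([np.cos(np.radians(110.5)),np.sin(np.radians(110.5))]);x=np.array([u[1],-u[0]])
print('board from holes',m+.086*u,'from corner', c[2]-.1*u+.033*x)
o=observe();Y=R.from_rotvec(o['orientation']).as_matrix()[:,1];print(o['tool_pos'],np.degrees(np.arctan2(Y[1],Y[0])))
"
```

```text
[[0.48845373 0.17889852]
 [0.45175856 0.16513044]
 [0.37606222 0.33626711]] 0.03919306180844396 20.566161367309324
board from holes [0.43998831 0.25256828] from corner [0.44199314 0.25415674]
[0.4416715  0.2537362  0.13424696] 20.296443456610348
```

Request:
move_arm --motion "0 0 0 0.022 -0.002 0.08 1;0 0 0 0.022 -0.002 0.135 1;0 0 0 0.022 -0.002 0.135 1;0 0 0 0.022 -0.002 0.135 1"

```text
time_s: 23.28
tool_pos: [0.4396, 0.2591, 0.101]
orientation: [1.794, 2.578, 0.001]
force: [-0.5, -0.3, -3.1]
finger_gap: 0.75
finger_force: 78.9
```

```bash
python3 -c "
from h import *
s=snap('scene','sc6'); im=s['image']; a=cv2.resize(im[190:260,190:290],None,fx=8,fy=8,interpolation=cv2.INTER_CUBIC)
s=snap('top','top6'); im=s['image']; b=cv2.resize(im[235:315,160:270],None,fx=7,fy=7,interpolation=cv2.INTER_CUBIC)
cv2.imwrite('pics/sc6c.png',a);cv2.imwrite('pics/t6c.png',b)
plan(.4396,.259,.09,20.6)"
```

```text
q6 0.08 rot [ 0.001 -0.    -0.003] shift [-0.001 -0.001  0.045] pos [0.4398 0.2593 0.1012]
```

View pics/t6c.png

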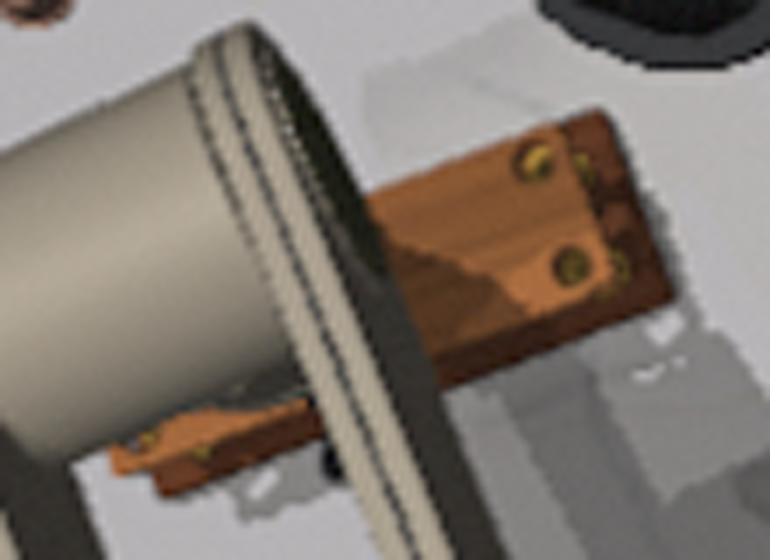

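```bash
python3 -c "
from h import *
h=np.array([pix2w('top6',(x+.5)/7-.5+160,(y+.5)/7-.5+235,.119)[:2] for x,y in [(537,160),(574,266)]])
s=np.array([pix2w('top0',(x+.5)/8-.5+165,(y+.5)/8-.5+240,.065)[:2] for x,y in [(589,155),(633,267)]])
t=np.array([pix2w('top0',(x+.5)/8-.5+165,(y+.5)/8-.5+240,.065)[:2] for x,y in [(585,153),(631,267)]])
print(h,s,t,'shoulder-hole',(s-h).mean(0),(t-h).mean(0))
"
```

```text
[[0.48970182 0.18448523]
 [0.45000673 0.17080496]] [[0.48877828 0.18670705]
 [0.45082827 0.17198887]] [[0.48947042 0.18805489]
 [0.45083648 0.17266255]] shoulder-hole [-5.09994914e-05  1.70286827e-03] [0.00029917 0.00271363]
```

View pics/sc6c.png

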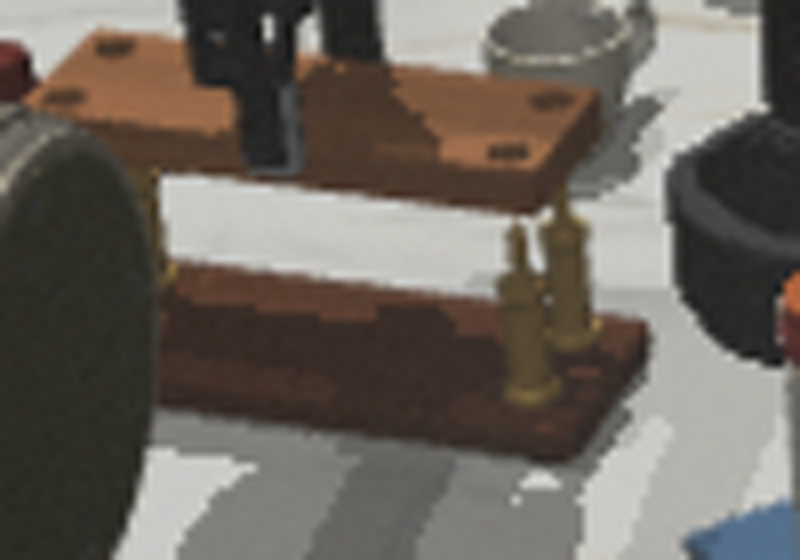

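```bash
python3 -c "
from h import *
f=lambda x,y,z:pix2w('sc6',(x+.5)/8-.5+190,(y+.5)/8-.5+190,z)
print('pin',f(516,226,.09),'hole',f(508,152,.119))"
```

```text
pin [0.44622099 0.17009594 0.09      ] hole [0.44696061 0.17128045 0.119     ]
```

The two cameras agree to within 2 mm, so I'll lower it straight down.

Request:
move_arm --motion "0 0 0 0.001 0 0.03 1;0 0 0 0.001 0 0.06 1;0 0 0 0.001 0 0.09 1;0 0 0 0.001 0 0.115 1;0 0 0 0.001 0 0.115 1"

```text
time_s: 24.0
tool_pos: [0.4385, 0.2592, 0.0706]
orientation: [-1.794, -2.578, 0.002]
force: [-0.1, 0.6, -3.2]
finger_gap: 0.746
finger_force: 79.0
```

No contact force, so the pins are inside the holes.

Request:
move_arm --motion "0 0 0 0 0 0.01 1;0 0 0 0 0 0.018 1;0 0 0 0 0 0.022 1;0 0 0 0 0 0.022 1"

```text
time_s: 24.5
tool_pos: [0.439, 0.2594, 0.066]
orientation: [-1.794, -2.579, 0.0]
force: [0.2, -0.3, -4.1]
finger_gap: 0.75
finger_force: 79.0
```

Request:
move_arm --motion "0 0 0 0 0 0.004 1;0 0 0 0 0 0.007 1;0 0 0 0 0 0.007 1"

```text
time_s: 24.88
tool_pos: [0.4393, 0.2596, 0.0656]
orientation: [1.794, 2.579, 0.0]
force: [-5.2, -3.2, 8.7]
finger_gap: 0.749
finger_force: 80.4
```

Request:
move_arm --motion "0 0 0 0 0 -0.004 -0.7;0 0 0 0 0 -0.004 -1;0 0 0 0 0 -0.004 -1;0 0 0 0 0 -0.1 -1;0 0 0 0 0 -0.3 -1"

```text
time_s: 25.5
tool_pos: [0.4371, 0.2585, 0.1374]
orientation: [-1.792, -2.576, 0.008]
force: [0.7, 0.7, 0.4]
finger_gap: 1.003
finger_force: 0.0
```

Request:
move_arm --motion "0 0 0 -0.3 -0.2 -0.3 -1;0 0 0 -0.7 -0.4 -0.3 -1;0 0 0 -0.9 -0.5 -0.3 -1;0 0 0 -0.9 -0.5 -0.3 -1;0 0 0 -0.9 -0.5 -0.3 -1"

```text
time_s: 26.12
tool_pos: [0.3999, 0.0023, 0.2151]
orientation: [1.797, 2.575, 0.0]
force: [-0.2, 1.1, 0.3]
finger_gap: 1.001
finger_force: 0.0
```

```bash
python3 -c "
from h import *
s=snap('scene','sc7'); im=s['image']; a=cv2.resize(im[180:300,190:310],None,fx=4,fy=4,interpolation=cv2.INTER_CUBIC)
s=snap('top','top7'); im=s['image']; b=im[170:320,160:430]; b=cv2.resize(b,None,fx=2.9,fy=2.9)
c=np.zeros((600,800,3),np.uint8); 
a=cv2.resize(im[235:315,160:330],None,fx=4.7,fy=4.7,interpolation=cv2.INTER_CUBIC)
c[:376,:799]=a[:376,:799]
s2=cv2.imread('pics/sc7.png')[190:245,190:390]; s2=cv2.resize(s2,None,fx=4,fy=4,interpolation=cv2.INTER_CUBIC); c[380:600]=s2
cv2.imwrite('pics/fin.png',c); print(observe()['tool_pos'])"
```

```text
[0.40024085 0.00271862 0.214998  ]
```

View pics/fin.png

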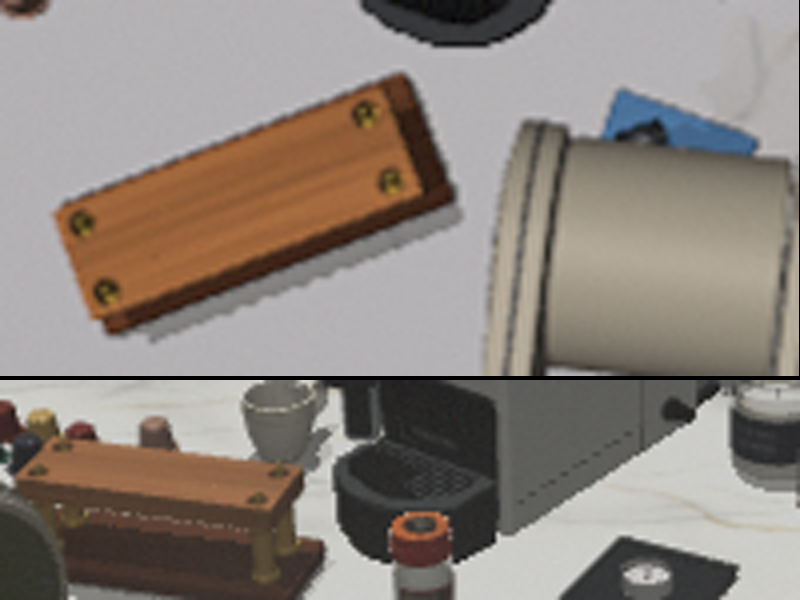

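The shelf lies level with all four pins through its holes. One last numeric check of the red jar's place.

```bash
python3 -c "
from h import *
print(pix2w('sc7',295,226,.113), w2pix('sc7',(.4485,.0191,.113)))
print(job_done())"
```

```text
[0.44554298 0.01960191 0.113     ] [295.84180258 225.59390407]
the job is handed in; nothing more can be done
None
```

I handed the job in at about 26 s without seeing a verdict: by my camera checks the tea light, both jars and the shelf are in place and released (shelf level on the posts' shoulders), with the tea light about 6 mm off the slate's centre and the jars within 3 mm; the espresso cup was never touched.

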